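# Clamp the bedside flashlight in its holder and lay the keeper bar over it

## Robot

A 7-joint arm with a two-finger parallel gripper is mounted at the origin on the work surface. World frame = base frame: x ahead of the robot, y to its left, z up, the work surface at z = 0. Lengths are in m, angles in rad, forces in N, time in s.
With the tool pointing down it reaches from about 0.425 to 0.95 m from the base axis. Payload 4.7 kg.
Tool frame: the origin (TCP) lies on the mounting face of the last link; the fingertips stand ctrl.tcp_to_tips ahead of it and the grasp point (between the pads) lies 164 mm ahead of it (ctrl.tcp_to_tips is the distance from the TCP to the fingertips, in m); y points along the fingers, z is the direction in which the jaws open and shut, and the axes are right-handed (so a half turn about y gives the same grasp; the last joint's range is limited). The gripper opens to 87 mm and grips with 3 to 60 N. Pads are 19 mm wide; open, the fingers measure 117 mm over their backs; the gripper's body (75 mm by 190 mm) begins 51 mm behind the grasp point.
Start: joints at [1.225, 0.469, -0.049, 1.532, 0.024, 1.141, -0.082], TCP at [0.21, -0.641, 0.405] pointing down, gripper open.
Joint ranges: [-2.59, 2.59], [-0.33, 1.99], [-1.39, 1.29], [0.1, 2.45], [-1.04, 4.18], [0.21, 1.99], [-2.66, 2.66]. Speed limits (rad/s): [2.57, 2.57, 3.14, 3.14, 3.14, 3.14, 3.14].

## Interface

Orientations are given as a unit quaternion [x, y, z, w].
In Python, from rig import ctrl, eyes gives the robot as it stands.
- The arm moves only by the shell command python3 -m creep 'ROWS' [OPENING]. ROWS is JSON, a list of rows, each a list of 2 entries, a list of its own where there are three numbers: the shift along the tool's x, y, z in mm, then the turn, a rotation vector about the tool's x, y, z in degrees. A call has 1 to 20 rows; each row is the pose to reach, as a shift and turn from the pose measured when the call began, along the tool's axes at that moment; what a row does not reach only later rows make up. A row lasts 1/12 s, in which the tool goes at most 41.7 mm and 7.16 degrees, less where a joint would pass 70% of its speed; a pose out of reach is approached as far as the arm can. A call with a gripper value outside its range is refused whole. OPENING is the opening, from 0 (shut) to 1 (fully open), set as the call begins (- or left out, the last holds). The fingers move at their own pace and stop on an object; the grip force is fixed at half the most. Time passes only in rows, so rows that repeat a pose let the fingers close. It gives the time, the measured TCP pose, the force and the opening at its end, in the units of the state.
- ctrl.state(): the state, without advancing time (a new reading comes with each control period).
- eyes.read_camera(name): name is "side" or "top" or "wrist"; returns a dict with "color" (480x640x3 uint8, red, green, blue), "depth" (480x640 float32, m along the optical axis (not along the pixel's ray), 0 where there is no reading), "vertical_fov" (degrees; the focal length in pixels is half the picture's height over the tangent of half this angle, whatever the lens; pixels are square), "cx", "cy" (the principal point, pixels), "world_to_cam" (4x4, takes a point from world to camera coordinates); the wrist camera has in their place "mount" (4x4, takes a point from camera to tool coordinates, whose origin is the TCP and whose axes are the tool frame's). Camera axes: x right, y down, z forward; pixel columns grow to the right and rows downward; lengths in m; the calibration is good to about 2 mm. The wrist camera is an equidistant fisheye: a pixel r from the principal point sees the ray r / f radians off the axis. A picture is of the moment at which its call begins: read the wrist's pose just before it.
- ctrl.sign_off(): hands the job in, once; it reports no verdict.
The state is a dict: "clock": time; "q": joint angles; "qvel": joint speeds; "tau": joint torques, N m; "ee_pos": TCP position; "eef_rot": TCP orientation; "wrist_force": force on the tool from outside, world axes, zero at the start; "ft_torque": the same for the moment, N m; "grip_width": finger opening in m.
Only numpy, scipy, OpenCV 4.12 (cv2) and the standard library are available. Lean on these libraries where they do the work, as an engineer would, in place of code of your own. Each camera call takes 0.05 s, during which the arm holds its last target. There are 200 camera calls.

## Task

Put the flashlight away in the grey holder so it cannot roll off the nightstand at night: slide the holder's jaw open by its green tab, lay the flashlight lengthwise on the bed between the orange pad and the jaw and let go of it, then gently slide the jaw shut until the flashlight pushes the sprung orange pad in about halfway, and let go. Then lay the red bar level across the holder, resting in the notches on top of the fixed post and of the jaw. Leave the pill organizer, cup, glasses case and coaster where they are.

Things in the scene. Friction and masses are not known exactly. Their poses are not given: they have to be found in the camera images.
- holder: Grey plastic base plate 60 x 300 x 12 mm (x, y, z) fixed to the nightstand; origin under its centre, z up, y along its length. Its top, at z = 12 mm, is the flat bed for the flashlight (black strip). A fixed white post, 44 mm wide in x, stands at the -y end from y = -142 to -112 mm.
- post_notch (a point): Middle of the notch floor on top of the fixed post: y = -127 mm, z = 60 mm of the holder. The notch is open at both y ends, 26 mm wide in x between two cheeks 6 mm thick that rise to z = 72 mm.
- jaw_notch (a point): Middle of the notch floor on top of the jaw block, right above the jaw's origin, z = 60 mm of the holder; 26 mm wide, cheeks to z = 72 mm, like the post's notch.
- jaw: White jaw sliding along the holder's y. Origin on the bed (z = 12 mm) under the block; axes as the holder's. Block 44 mm wide in x, 22 mm thick, gripping face 11 mm to -y of the origin. Its y in the holder goes from -16 to +94 mm (wide open). Gap to the relaxed pad = that y + 76 mm; 70 to 100 mm at the start, too narrow for the flashlight. Slides with about 6 N of friction, stays where left.
- jaw_tab (a point): Top middle of the jaw's upright green thumb tab: z = 54 mm of the holder, 34 mm to +y of the jaw's origin. The tab is 14 mm thick in x, 42 mm long in y (11 to 53 mm to +y of the jaw's origin), on a white foot 44 mm wide whose top is at z = 21 mm. Pinch it from above across its 14 mm.
- pad (a joint): How far the sprung orange pad is pushed in towards the fixed post: 0 relaxed, 0.010 m fully in. Spring of 0.7 N per mm, no preload, so halfway (5 mm) is 3.5 N.
- pad_face (a point): Centre of the face of the orange pad that looks to the jaw; the face is 36 mm wide and 34 mm high, relaxed at y = -87 mm, z = 31 mm of the holder.
- flashlight: Loose aluminium flashlight, 120 mm long along its y, about 0.14 kg; origin on its underside at mid-length. Round 24 mm barrel from y = -42 to +24 mm; hexagonal head (24 to 60) and tail cap (-60 to -42), 32 mm across flats, 37 across corners: it lies on a flat, axis 16 mm up, barrel 4 mm clear of the surface. May lie either way round in the holder.
- light_grip (a point): Point on the flashlight's axis to grip it near its centre of mass, y = -8 mm of the flashlight, 16 mm above its underside.
- light_mid (a point): Middle of the flashlight, on its axis: 16 mm above its underside.
- bar: Loose red bar, 14 x 210 x 14 mm (x, y, z), 0.11 kg, origin under its centre, long axis y. With the flashlight clamped, it bridges the post and the jaw with its underside 60 mm above the nightstand, 16 mm above the flashlight.
- organizer: Bystander: blue pill organizer 36 x 150 x 27 mm, origin under its centre.
- cup: Bystander: stainless steel cup, 72 mm across the rim, 85 mm tall, origin under its centre.
- glasses_case: Bystander: black eyeglass case 60 x 155 x 38 mm, origin under its centre.
- coaster: Bystander: white ceramic coaster, 96 mm across, 8 mm thick, origin under its centre.
Things that resemble listed ones, but are neither listed nor needed, are in the scene too. Several things have the shape of the flashlight; the one meant has the colours described above. There is more than one size of the bar; the job needs the larger.

How it is judged:
On the way, in this order (a step that is already met when the one before it is completed fails the run):
1. the jaw is slid open wide enough for the flashlight (gap over 124 mm) (y of jaw in the frame of holder above 0.048 m), for 0.2 s.
2. the flashlight lies lengthwise on the bed between pad and jaw, released (x of light_mid in the frame of holder between -0.012 and 0.012 m and z of light_mid in the frame of holder between 0.023 and 0.034 m and angle between the y axis of flashlight and the y axis of holder, either way round below 0.12 rad and y of light_mid in the frame of holder between -0.045 and 0.035 m and contact force between the fingers and flashlight below 0.1 N and linear speed of flashlight below 0.02 m/s), for 0.2 s.
3. the jaw is shut on the flashlight: it presses with more than 1 N and the pad is in by more than 2 mm (x of light_mid in the frame of holder between -0.012 and 0.012 m and z of light_mid in the frame of holder between 0.023 and 0.034 m and angle between the y axis of flashlight and the y axis of holder, either way round below 0.12 rad and value of joint pad above 0.002 m and contact force between jaw and flashlight above 1 N), for 0.3 s.
At the end, for the whole second after the job is handed in: Flashlight on the bed, within 12 mm and 0.12 rad of the holder's middle line, clamped: pad in over 2 mm, jaw pressing over 1 N. Bar level (0.036 rad), in both notches, bearing on the jaw, its middle at y = -80 to -10 mm of the holder, along it within 0.12 rad, off the flashlight. Both at rest (all of step 3 and x of bar in the frame of holder between -0.012 and 0.012 m and y of bar in the frame of holder between -0.08 and -0.01 m and angle between the y axis of bar and the y axis of holder, either way round below 0.12 rad and angle between bar's own y axis and vertical between 1.535 and 1.607 rad and contact force between bar and jaw above 0.1 N and height (world z) of bar above 0.045 m and contact force between bar and flashlight below 0.1 N and linear speed of each of flashlight, bar below 0.02 m/s); the robot touches nothing.
It fails at once if the flashlight is crushed: more than 20 N from the jaw (contact force between jaw and flashlight above 20 N).
It fails at once if the organizer is shifted by more than 25 mm (distance of organizer from where it was at the start of the episode above 0.025 m).
It fails at once if the cup is shifted by more than 25 mm (distance of cup from where it was at the start of the episode above 0.025 m).
It fails at once if the glasses case is shifted by more than 25 mm (distance of glasses_case from where it was at the start of the episode above 0.025 m).
It fails at once if the coaster is shifted by more than 25 mm (distance of coaster from where it was at the start of the episode above 0.025 m).
It also fails if it takes over 67 s, if anything falls off the work surface, if the arm or the gripper's body presses on something with over 40 N, if the wrist force passes 120 N, or if a joint passes its speed limit or range.

## Working session

There is one attempt and no reset: what is moved stays moved. The work goes in short steps, Python scripts to look and compute and a shell command to move; the robot and the scene stay as the last step left them, time stands still between calls to the robot, and variables do not carry over. Pictures are saved under pics/ and viewed, about 8 in all and at most 12, crops included, and the job is handed in when it is done.

```bash
ls; mkdir -p pics; cat > h.py <<'E'
import numpy as np, cv2, pickle
from scipy.spatial.transform import Rotation as R
def snap(name,tag):
    from rig import ctrl,eyes
    s=ctrl.state(); d=eyes.read_camera(name); d['state']=s
    pickle.dump(d,open(f'pics/{tag}.pkl','wb')); cv2.imwrite(f'pics/{tag}.png',d['color'][...,::-1]); return d
def load(tag): return pickle.load(open(f'pics/{tag}.pkl','rb'))
def f_of(d): return 240/np.tan(np.radians(d['vertical_fov'])/2)
def cam2world(d):
    if 'mount' in d:
        s=d['state']; T=np.eye(4); T[:3,:3]=R.from_quat(s['eef_rot']).as_matrix(); T[:3,3]=s['ee_pos']
        return T@d['mount']
    return np.linalg.inv(d['world_to_cam'])
def rays(d,u,v):
    u=np.asarray(u,float)-d['cx'];v=np.asarray(v,float)-d['cy'];f=f_of(d)
    if 'mount' in d:
        r=np.hypot(u,v)+1e-9; t=r/f; return np.stack([u/r*np.tan(t),v/r*np.tan(t),np.ones_like(r)],-1)
    return np.stack([u/f,v/f,np.ones_like(u)],-1)
def pts(d,u,v):  # by depth
    u=np.asarray(u);v=np.asarray(v);z=d['depth'][v.astype(int),u.astype(int)]
    T=cam2world(d); return (rays(d,u,v)*z[...,None])@T[:3,:3].T+T[:3,3]
def onz(d,u,v,z): # on plane z
    T=cam2world(d); r=rays(d,u,v)@T[:3,:3].T; o=T[:3,3]; return o+r*((z-o[2])/r[...,2])[...,None]
def cloud(d):
    v,u=np.mgrid[:480,:640]; return pts(d,u,v)
E
python3 - <<'E'
from h import *
from rig import ctrl
s=ctrl.state();print(s, ctrl.tcp_to_tips); print(R.from_quat(s['eef_rot']).as_matrix().round(3))
for n in('top','side'):
    d=snap(n,n+'0'); print(n,d['vertical_fov'],d['cx'],d['cy'],cam2world(d).round(3).tolist())
E
```

```text
pics
{'clock': 0.0, 'q': array([ 1.22511688,  0.4694648 , -0.04857872,  1.53370348,  0.02409782,
        1.14098846, -0.0823281 ]), 'qvel': array([-0.00041211, -0.00242382, -0.00102239, -0.00070082, -0.0002699 ,
        0.00093795, -0.00202032]), 'tau': array([-1.03244103e-03, -5.07977235e+01, -8.08467460e-02, -2.36158615e+01,
       -6.13450399e-02,  3.78835585e-02,  1.60352902e-04]), 'ee_pos': array([ 0.21020605, -0.64117809,  0.40367923]), 'eef_rot': array([-0.11166411,  0.69894181, -0.69757002,  0.11138914]), 'wrist_force': array([-0.95144688,  0.31488526, -0.61759173]), 'ft_torque': array([-0.04961466, -0.04789264, -0.00164368]), 'grip_width': 0.08705128771400458} 0.1822
[[-0.95  -0.001  0.311]
 [-0.311  0.002 -0.95 ]
 [ 0.    -1.    -0.002]]
top 47.07611046349432 316.2626368997286 231.7785192554323 [[-0.019, -0.983, 0.184, 0.332], [-1.0, 0.015, -0.02, 0.014], [0.017, -0.184, -0.983, 1.245], [0.0, 0.0, 0.0, 1.0]]
side 54.521361195431254 324.2166830236917 236.02861186387565 [[-0.714, -0.478, 0.511, 0.062], [-0.7, 0.466, -0.541, 0.502], [0.02, -0.744, -0.668, 0.685], [0.0, 0.0, 0.0, 1.0]]
```

View pics/top0.png

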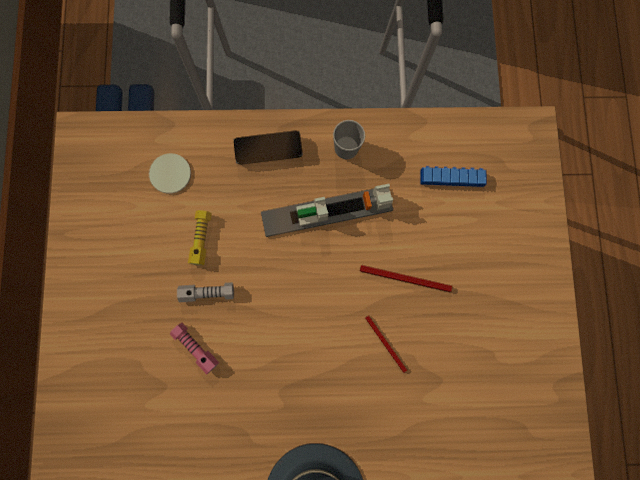

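View pics/side0.png

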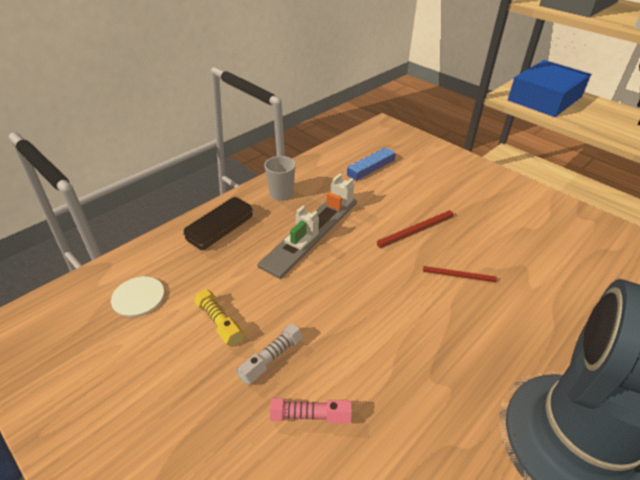

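Candidates for the flashlight in the top view are yellow (199,238), silver (206,292) and pink (193,348). The aluminium one is the silver. The bars are long (406,279) and short (386,344), and the job needs the long one. The holder runs from (265,222) to (393,200), with the post and orange pad at the right and the green tab at (307,212).

```bash
python3 - <<'E'
from h import *
d=load('top0'); P=cloud(d); c=d['color'].astype(int); hsv=cv2.cvtColor(d['color'],cv2.COLOR_RGB2HSV)
def box(m,name):
    p=P[m]; (cx,cy),(w,h),a=cv2.minAreaRect(p[:,:2].astype(np.float32)); 
    e=np.linalg.svd(p[:,:2]-p[:,:2].mean(0),full_matrices=False)[2][0]
    print(name,m.sum(),'ctr',round(cx,4),round(cy,4),'mean',p.mean(0).round(4),'size',round(w,4),round(h,4),a,'axis deg',np.degrees(np.arctan2(e[1],e[0])).round(2),'z95',np.percentile(p[:,2],95).round(4))
def roi(u0,v0,u1,v1):
    m=np.zeros((480,640),bool); m[v0:v1,u0:u1]=1; return m
S=hsv[...,1];H=hsv[...,0];V=hsv[...,2]
print('table z',np.median(P[380:420,250:350,2]))
box(roi(350,255,465,300)&(S>150)&((H<5)|(H>170))&(P[...,2]>0.005),'bar')
box(roi(165,275,245,308)&(P[...,2]>0.008),'light')
box(roi(255,180,405,240)&(P[...,2]>0.007),'holder')
box(roi(255,180,405,240)&(P[...,2]>0.007)&(P[...,2]<.02),'plate')
box(roi(255,180,405,240)&(H>45)&(H<80)&(S>100),'tab')
box(roi(255,180,405,240)&(H>5)&(H<14)&(S>150)&(P[...,2]>0.02),'pad')
box(roi(365,180,405,220)&(P[...,2]>0.05),'post')
box(roi(310,190,335,225)&(P[...,2]>0.05),'jawtop')
box(roi(225,125,310,170)&(P[...,2]>0.01),'case'); box(roi(330,115,370,165)&(P[...,2]>0.01),'cup')
a=cv2.resize(d['color'][170:250,250:410],None,fx=5,fy=5,interpolation=cv2.INTER_CUBIC)
b=cv2.resize(d['color'][270:312,165:250],None,fx=4,fy=4,interpolation=cv2.INTER_CUBIC)
im=np.zeros((600,800,3),np.uint8); im[:400]=a; im[410:410+168,:340]=b; cv2.imwrite('pics/crop1.png',im[...,::-1])
E
```

```text
table z 0.0006022767277953367
bar 511 ctr 0.4319 -0.1354 mean [ 0.4529 -0.2097  0.0186] size 0.111 0.3408 15.732640266418457 axis deg -102.05 z95 0.0181
light 791 ctr 0.4073 0.1496 mean [0.4272 0.2312 0.061 ] size 0.3026 0.0705 74.24468231201172 axis deg 77.96 z95 0.0361
holder 3425 ctr 0.5655 0.0054 mean [ 0.6075 -0.0376  0.0365] size 0.2842 0.3702 50.48701095581055 axis deg -77.49 z95 0.0689
plate 2348 ctr 0.6167 -0.0435 mean [ 0.6072 -0.0211  0.0124] size 0.3396 0.1341 88.47177124023438 axis deg -80.33 z95 0.0173
tab 169 ctr 0.6117 -0.0425 mean [0.6027 0.0014 0.0445] size 0.0253 0.1463 11.824170112609863 axis deg 99.69 z95 0.0569
pad 97 ctr 0.4859 -0.0663 mean [ 0.6255 -0.1253  0.0551] size 0.0266 0.3452 66.95608520507812 axis deg 157.56 z95 0.0523
post 314 ctr 0.5049 -0.0654 mean [ 0.6275 -0.1552  0.0929] size 0.0627 0.3744 55.91572570800781 axis deg -29.58 z95 0.0747
jawtop 248 ctr 0.4806 -0.0128 mean [ 0.6037 -0.019   0.081 ] size 0.0401 0.2987 87.57744598388672 axis deg 173.93 z95 0.0742
case 1834 ctr 0.5612 0.0728 mean [0.754  0.0955 0.0492] size 0.4687 0.1548 6.815560817718506 axis deg 23.09 z95 0.0417
cup 755 ctr 0.5647 -0.0564 mean [ 0.766  -0.0866  0.0757] size 0.07 0.4805 81.54074096679688 axis deg -13.0 z95 0.0863
```

View pics/crop1.png

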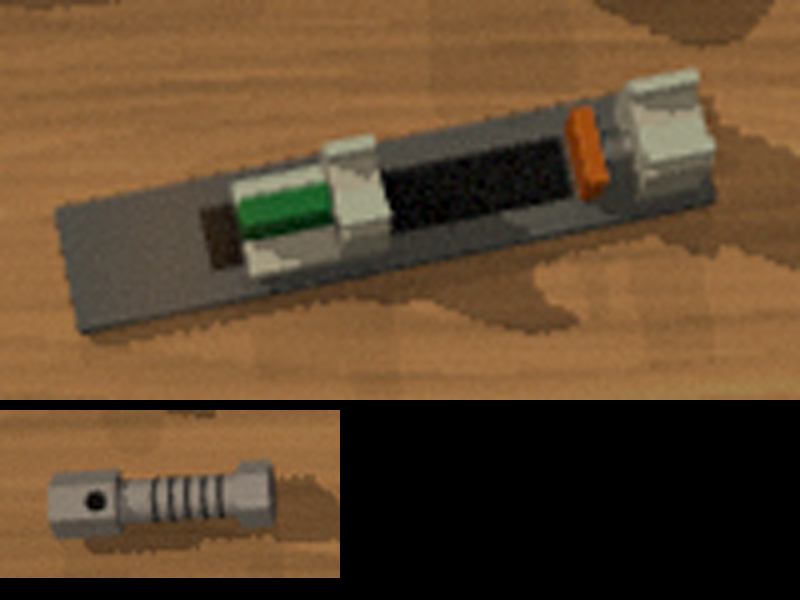

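The crop confirms the choice. The silver flashlight's head, with its black switch, is at (186,293), and its tail is at (231,292). The green tab is at (306,212) and the pad at (367,200). The depth has outliers, so I'll refit without them.

```bash
python3 - <<'E'
from h import *
d=load('top0'); P=cloud(d); hsv=cv2.cvtColor(d['color'],cv2.COLOR_RGB2HSV)
ok=(d['depth']>0)&(P[...,2]<.1)
def box(m,name):
    m=cv2.erode((m&ok).astype(np.uint8),np.ones((1,1)))>0; n,l,st,_=cv2.connectedComponentsWithStats(m.astype(np.uint8)); m=l==1+np.argmax(st[1:,4])
    p=P[m]; (cx,cy),(w,h),a=cv2.minAreaRect(p[:,:2].astype(np.float32))
    e=np.linalg.svd(p[:,:2]-p[:,:2].mean(0),full_matrices=False)[2][0]
    print(name,m.sum(),'ctr',round(cx,4),round(cy,4),'med',np.median(p,0).round(4),'size',round(w,4),round(h,4),round(a,2),'axis',np.degrees(np.arctan2(e[1],e[0])).round(2),'z95',np.percentile(p[:,2],95).round(4))
def roi(u0,v0,u1,v1):
    m=np.zeros((480,640),bool); m[v0:v1,u0:u1]=1; return m
S=hsv[...,1];H=hsv[...,0];Z=P[...,2]
box(roi(350,255,465,300)&(S>150)&((H<5)|(H>170))&(Z>.006),'bar')
box(roi(165,275,245,308)&(Z>0.010),'light')
h=roi(255,180,405,240)
box(h&(Z>0.007),'holder'); box(h&(H>45)&(H<80)&(S>100)&(Z>.045),'tabtop')
box(h&(H>5)&(H<14)&(S>150)&(Z>0.04),'padtop')
box(roi(365,180,405,220)&(Z>0.054)&(Z<.066),'postfloor');box(roi(310,190,335,225)&(Z>0.054)&(Z<.066)&(S<80),'jawfloor')
q=lambda u,v,z:print(u,v,onz(d,np.array(u),np.array(v),z).round(4))
q(261.4,211.6,.012);q(266.4,236.4,.012);q(393,210,.012)
q(250+330/5,170+160/5,.072) ;q(375.5,197,.072)
E
```

```text
bar 502 ctr 0.4537 -0.2107 med [ 0.4537 -0.2102  0.0141] size 0.2087 0.013 75.85 axis -104.06 z95 0.0181
light 766 ctr 0.4309 0.2361 med [0.4296 0.2406 0.0278] size 0.0368 0.121 2.44 axis 92.4 z95 0.0349
holder 3372 ctr 0.613 -0.0374 med [ 0.6107 -0.0378  0.0138] size 0.0612 0.2995 11.08 axis 100.2 z95 0.0645
tabtop 114 ctr 0.603 0.0095 med [0.6021 0.0096 0.0532] size 0.0137 0.04 10.53 axis 102.26 z95 0.0573
padtop 70 ctr 0.6302 -0.1276 med [ 0.6306 -0.127   0.0481] size 0.0363 0.01 11.97 axis -168.66 z95 0.0523
postfloor 153 ctr 0.6429 -0.1609 med [ 0.6398 -0.1609  0.0601] size 0.0315 0.0307 9.66 axis 90.26 z95 0.0642
jawfloor 115 ctr 0.6126 -0.0219 med [ 0.6121 -0.0225  0.0597] size 0.0241 0.023 7.36 axis -176.13 z95 0.0643
261.4 211.6 [0.6119 0.1127 0.012 ]
266.4 236.4 [0.5541 0.1014 0.012 ]
393 210 [ 0.6112 -0.1895  0.012 ]
316.0 202.0 [ 0.6181 -0.0114  0.072 ]
375.5 197 [ 0.6274 -0.1424  0.072 ]
```

```bash
cat >> h.py <<'E'
def go(x,y,zg,ang):
    """tool-frame shift (mm) and turn (deg) to bring the grasp point to x,y,zg, tool down, tool z at world angle ang deg"""
    from rig import ctrl
    s=ctrl.state(); R0=R.from_quat(s['eef_rot']); a=np.radians(ang)
    z=np.array([np.cos(a),np.sin(a),0]); yv=np.array([0,0,-1.]); M=np.c_[np.cross(yv,z),yv,z]
    t=np.array([x,y,zg+.164])-s['ee_pos']
    print('clock',round(s['clock'],2),'shift',(R0.as_matrix().T@t*1e3).round(1),'turn',np.degrees((R0.inv()*R.from_matrix(M)).as_rotvec()).round(2),'ee',s['ee_pos'].round(4),'W',np.round(s['grip_width'],4),'F',s['wrist_force'].round(1),'q',s['q'].round(2))
HO=np.array([.6132,-.0374]); HA=np.radians(11.0)
def hol(x,y):  # holder -> world
    c,s=np.cos(HA),np.sin(HA); return HO+np.array([c*x-s*y,s*x+c*y])
E
python3 -c "
from h import *
go(.603,.0095,.15,11)"
```

```text
clock 0.1 shift [-576.    90.6 -495.8] turn [ 9.000e-02 -8.285e+01 -7.000e-02] ee [ 0.2102 -0.6412  0.4038] W 0.0868 F [-0.1 -0.3 -0.5] q [ 1.23  0.47 -0.05  1.53  0.02  1.14 -0.08]
```

```bash
T='[[-576,90,-496],[0,-82.9,0]]'; python3 -m creep '[[[-576,90,-496],[0,-82.9,0]],[[-576,90,-496],[0,-82.9,0]],[[-576,90,-496],[0,-82.9,0]],[[-576,90,-496],[0,-82.9,0]],[[-576,90,-496],[0,-82.9,0]],[[-576,90,-496],[0,-82.9,0]],[[-576,90,-496],[0,-82.9,0]],[[-576,90,-496],[0,-82.9,0]],[[-576,90,-496],[0,-82.9,0]],[[-576,90,-496],[0,-82.9,0]],[[-576,90,-496],[0,-82.9,0]],[[-576,90,-496],[0,-82.9,0]],[[-576,90,-496],[0,-82.9,0]],[[-576,90,-496],[0,-82.9,0]],[[-576,90,-496],[0,-82.9,0]],[[-576,90,-496],[0,-82.9,0]],[[-576,90,-496],[0,-82.9,0]],[[-576,90,-496],[0,-82.9,0]],[[-576,90,-496],[0,-82.9,0]],[[-576,90,-496],[0,-82.9,0]]]' 1
python3 - <<'E'
from h import *
go(.603,.0095,.048,11)
d=snap('wrist','w1'); print(d['vertical_fov'],d['cx'],d['cy'],d['mount'].round(3).tolist())
E
```

```text
clock: 1.77
ee_pos: [0.604, 0.0153, 0.314]
eef_rot: [-0.546, 0.449, -0.446, 0.549]
wrist_force: [1.0, 0.0, -0.2]
grip_width: 0.0866
clock 1.77 shift [  6.  101.9  -2.2] turn [-0.03  0.5  -0.32] ee [0.604  0.0153 0.314 ] W 0.0866 F [ 1.   0.  -0.2] q [ 0.31  0.51 -0.55  1.78  0.31  0.95 -0.16]
65.70646984690485 314.214550141061 241.30733614193576 [[-0.0, 0.957, 0.29, -0.079], [0.001, -0.29, 0.957, 0.02], [1.0, 0.0, -0.001, 0.001], [0.0, 0.0, 0.0, 1.0]]
```

View pics/w1.png

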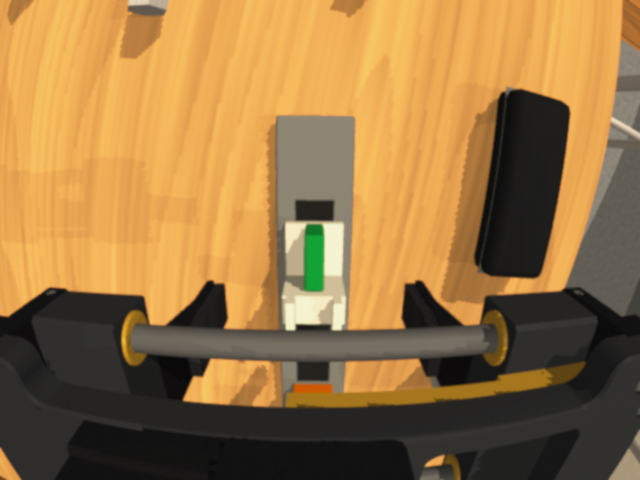

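The wrist view shows the holder straight in the picture, with edges at columns 276 and 355. The green tab is at (314,258), centred between the fingers. I'll measure the tab and plate in the tool frame.

```bash
python3 - <<'E'
from h import *
d=load('w1'); P=cloud(d); hsv=cv2.cvtColor(d['color'],cv2.COLOR_RGB2HSV); H,S=hsv[...,0],hsv[...,1]
ok=d['depth']>0; Z=P[...,2]
m=ok&(H>45)&(H<80)&(S>100)&(abs(Z-.054)<.006); m[:200]=0;m[300:]=0
print('tab',m.sum(),P[m].mean(0).round(4),cv2.minAreaRect(P[m][:,:2].astype(np.float32)))
m=ok&(abs(Z-.012)<.006)&(S<60); m[:100]=0; m[280:]=0; m[:,:265]=0; m[:,365:]=0
r=cv2.minAreaRect(P[m][:,:2].astype(np.float32)); print('plate z',np.median(Z[m]),r)
for u,v,z in((276,116.5,.012),(354.5,116.5,.012),(280.5,270,.012),(349.5,270,.012)): print(onz(d,np.array(u),np.array(v),z).round(4))
E
```

```text
tab 1087 [0.6061 0.0083 0.0537] ((0.6063710451126099, 0.007230440154671669), (0.012730937451124191, 0.040849968791007996), 11.210100173950195)
plate z 0.012003304614201182 ((0.5992206335067749, 0.04199383780360222), (0.057260911911726, 0.13030113279819489), 10.98183536529541)
[0.5583 0.1004 0.012 ]
[0.6159 0.1122 0.012 ]
[ 0.5837 -0.0188  0.012 ]
[ 0.6388 -0.0076  0.012 ]
```

```bash
sed -i 's/^HO=.*/HO=np.array([.6158,-.0405]); HA=np.radians(11.1)/' h.py
python3 -c "
from h import *
go(.6063,.0073,.048,11.1)"
```

```text
clock 1.82 shift [  5.8 101.8   2.2] turn [ 0.07  0.21 -0.18] ee [0.6032 0.0123 0.3139] W 0.087 F [-1.  -1.1 -0.6] q [ 0.31  0.5  -0.55  1.78  0.31  0.95 -0.16]
```

```bash
python3 -m creep '[[[6,40,1.5],[0,0,0]],[[6,80,1.5],[0,0,0]],[[6,102,1.5],[0,0,0]],[[6,102,1.5],[0,0,0]],[[6,102,1.5],[0,0,0]],[[6,102,1.5],[0,0,0]]]' 1
python3 -c "
from h import *
go(.6063,.0073,.048,11.1)"
```

```text
clock: 2.32
ee_pos: [0.6063, 0.0062, 0.2135]
eef_rot: [-0.546, 0.449, -0.448, 0.547]
wrist_force: [1.1, -0.5, -0.3]
grip_width: 0.0866
clock 2.32 shift [-1.1  1.5  0.2] turn [-0.07  0.13 -0.14] ee [0.6063 0.0062 0.2135] W 0.0866 F [ 1.1 -0.5 -0.3] q [ 0.27  0.63 -0.48  1.84  0.4   0.77 -0.23]
```

```bash
python3 -m creep '[[[0,0,0],[0,0,0]],[[0,0,0],[0,0,0]],[[0,0,0],[0,0,0]],[[0,0,0],[0,0,0]],[[0,0,0],[0,0,0]],[[0,0,0],[0,0,0]]]' 0
python3 -m creep '[[[-10,0,0],[0,0,0]],[[-20,0,0],[0,0,0]],[[-30,0,0],[0,0,0]],[[-40,0,0],[0,0,0]],[[-50,0,0],[0,0,0]],[[-60,0,0],[0,0,0]],[[-66,0,0],[0,0,0]],[[-66,0,0],[0,0,0]],[[-66,0,0],[0,0,0]],[[-66,0,0],[0,0,0]]]'
python3 -m creep '[[[0,0,0],[0,0,0]],[[0,0,0],[0,0,0]],[[0,0,0],[0,0,0]],[[0,0,0],[0,0,0]]]' 1
python3 -m creep '[[[0,-40,0],[0,0,0]],[[0,-80,0],[0,0,0]],[[0,-80,0],[0,0,0]]]' 1
python3 -c "
from h import *
snap('top','top1')
go(.43,.23,.15,2)"
```

```text
clock: 2.82
ee_pos: [0.6063, 0.0062, 0.2137]
eef_rot: [-0.546, 0.449, -0.448, 0.547]
wrist_force: [-0.5, -0.0, -0.0]
grip_width: 0.0554
clock: 3.65
ee_pos: [0.5936, 0.0704, 0.2138]
eef_rot: [-0.546, 0.449, -0.449, 0.547]
wrist_force: [-1.0, -1.1, -0.3]
grip_width: 0.0006
clock: 3.98
ee_pos: [0.5936, 0.0699, 0.2138]
eef_rot: [-0.546, 0.449, -0.449, 0.547]
wrist_force: [0.3, 0.4, 1.0]
grip_width: 0.02
clock: 4.23
ee_pos: [0.5961, 0.071, 0.301]
eef_rot: [-0.542, 0.446, -0.452, 0.55]
wrist_force: [0.3, -0.0, -0.1]
grip_width: 0.0395
clock 4.28 shift [-188.4  -16.9 -131.1] turn [-0.59  9.13 -0.12] ee [0.5952 0.0705 0.2982] W 0.0432 F [-0.   0.3 -0.1] q [ 0.21  0.51 -0.54  1.8   0.33  0.9  -0.28]
```

```bash
python3 - <<'E'
from h import *
for t in('top1',):
    d=load(t); P=cloud(d); Z=P[...,2]; hsv=cv2.cvtColor(d['color'],cv2.COLOR_RGB2HSV); H,S=hsv[...,0],hsv[...,1]
    m=(H>45)&(H<80)&(S>100)&(abs(Z-.05)<.01); m[:170]=0; m[250:]=0
    if m.sum()>5: print('tab',m.sum(),P[m].mean(0))
E
```

```text
(no output)
```

The fingers are slow (about 65 mm/s) and had not closed before the slide, so the grasp missed the tab. I'll go back and re-measure.

```bash
python3 -m creep '[[[33,0,0],[0,0,0]],[[66,0,0],[0,0,0]],[[66,0,0],[0,0,0]],[[66,0,0],[0,0,0]]]' 1
cat >> h.py <<'E'
def tab(tag):
    d=snap('wrist',tag); P=cloud(d); Z=P[...,2]; hsv=cv2.cvtColor(d['color'],cv2.COLOR_RGB2HSV); H,S=hsv[...,0],hsv[...,1]
    m=(d['depth']>0)&(H>45)&(H<80)&(S>100)&(abs(Z-.054)<.008)
    r=cv2.minAreaRect(P[m][:,:2].astype(np.float32)); p=np.array(r[0])-HO; c,s=np.cos(HA),np.sin(HA)
    print('tab',m.sum(),np.round(r[0],4),np.round(r[1],4),round(r[2],2),'holder xy',(c*p[0]+s*p[1]).round(4),(-s*p[0]+c*p[1]).round(4)); return r[0]
E
python3 -c "
from h import *
t=tab('w2')
go(*t,.046,11.1)"
```

```text
clock: 4.62
ee_pos: [0.6079, 0.0026, 0.297]
eef_rot: [-0.543, 0.449, -0.452, 0.547]
wrist_force: [0.1, -0.0, -0.2]
grip_width: 0.0701
tab 1330 [0.6061 0.007 ] [0.0137 0.0418] 11.0 holder xy -0.0004 0.0485
clock 4.67 shift [-2.3 87.1 -1.9] turn [-0.51 -0.08 -0.1 ] ee [0.6076 0.0048 0.2971] W 0.0739 F [-0.4  0.6  0.7] q [ 0.31  0.53 -0.53  1.78  0.32  0.91 -0.17]
```

```bash
python3 -m creep '[[[-2,40,-2],[0,0,0]],[[-2,80,-2],[0,0,0]],[[-2,87,-2],[0,0,0]],[[-2,87,-2],[0,0,0]],[[-2,87,-2],[0,0,0]]]' 0.5
python3 -m creep '[[[0,0,0],[0,0,0]],[[0,0,0],[0,0,0]],[[0,0,0],[0,0,0]],[[0,0,0],[0,0,0]],[[0,0,0],[0,0,0]],[[0,0,0],[0,0,0]],[[0,0,0],[0,0,0]],[[0,0,0],[0,0,0]]]' 0
```

```text
clock: 5.08
ee_pos: [0.6063, 0.0079, 0.2108]
eef_rot: [-0.543, 0.448, -0.451, 0.549]
wrist_force: [0.7, -1.0, -0.0]
grip_width: 0.0562
clock: 5.75
ee_pos: [0.6049, 0.0075, 0.2108]
eef_rot: [-0.544, 0.449, -0.45, 0.547]
wrist_force: [-5.5, -0.3, 6.2]
grip_width: 0.0141
```

Gripped at 14 mm, the tab's thickness. Sliding open now.

```bash
python3 -m creep '[[[-10,0,0],[0,0,0]],[[-20,0,0],[0,0,0]],[[-30,0,0],[0,0,0]],[[-40,0,0],[0,0,0]],[[-50,0,0],[0,0,0]],[[-60,0,0],[0,0,0]],[[-66,0,0],[0,0,0]],[[-66,0,0],[0,0,0]],[[-66,0,0],[0,0,0]]]'
python3 -m creep '[[[0,0,0],[0,0,0]],[[0,0,0],[0,0,0]],[[0,0,0],[0,0,0]],[[0,0,0],[0,0,0]],[[0,0,0],[0,0,0]]]' 1
python3 -m creep '[[[0,-40,0],[0,0,0]],[[0,-80,0],[0,0,0]],[[0,-90,0],[0,0,0]],[[0,-90,0],[0,0,0]]]' 1
python3 -c "
from h import *
t=tab('w3')
go(.4309,.236,.14,2.3)"
```

```text
clock: 6.5
ee_pos: [0.5925, 0.0713, 0.2109]
eef_rot: [-0.545, 0.449, -0.45, 0.547]
wrist_force: [1.3, -2.9, -0.7]
grip_width: 0.0138
clock: 6.92
ee_pos: [0.5924, 0.0717, 0.2109]
eef_rot: [-0.544, 0.449, -0.45, 0.547]
wrist_force: [-0.2, 0.5, -0.7]
grip_width: 0.0395
clock: 7.25
ee_pos: [0.5932, 0.0723, 0.3049]
eef_rot: [-0.542, 0.447, -0.452, 0.549]
wrist_force: [0.3, -0.1, -0.1]
grip_width: 0.0657
tab 1203 [0.5938 0.0704] [0.0136 0.0418] 10.98 holder xy -0.0002 0.1131
clock 7.3 shift [-192.1   -2.3 -127. ] turn [-0.42  8.74 -0.07] ee [0.5924 0.0718 0.3025] W 0.0701 F [ 0.8 -0.6 -0.6] q [ 0.21  0.5  -0.54  1.81  0.32  0.91 -0.28]
```

```bash
python3 -m creep '[[[-36,0,-25],[0,5,0]],[[-76,0,-50],[0,8.7,0]],[[-110,0,-75],[0,8.7,0]],[[-145,-2,-100],[0,8.7,0]],[[-185,-2,-127],[0,8.7,0]],[[-185,-2,-127],[0,8.7,0]],[[-185,-2,-127],[0,8.7,0]],[[-185,-2,-127],[0,8.7,0]]]' 1
python3 - <<'E'
from h import *
go(.4309,.228,.14,2.3)
d=snap('wrist','w4'); P=cloud(d); Z=P[...,2]
im=d['color'].copy(); m=(d['depth']>0)&(Z>.008)&(Z<.06)
n,l,st,c=cv2.connectedComponentsWithStats(m.astype(np.uint8))
for i in range(1,n):
    if st[i,4]>800:
        p=P[l==i]; print(st[i],p.mean(0).round(4),cv2.minAreaRect(p[:,:2].astype(np.float32)))
E
```

```text
clock: 7.97
ee_pos: [0.4313, 0.2293, 0.3025]
eef_rot: [-0.509, 0.488, -0.49, 0.512]
wrist_force: [0.4, -0.5, 0.1]
grip_width: 0.087
clock 7.97 shift [ 1.2 -1.5 -0.5] turn [-0.3   0.19 -0.03] ee [0.4313 0.2293 0.3025] W 0.087 F [ 0.4 -0.5  0.1] q [-0.09  0.35 -0.58  2.05  0.27  0.81 -0.79]
[  99  128  130  135 5766] [0.3172 0.2588 0.0266] ((0.3124733567237854, 0.2564893066883087), (0.12143038958311081, 0.036845363676548004), 43.16911315917969)
[ 288  152   52  164 6586] [0.4327 0.2391 0.027 ] ((0.4329425096511841, 0.23364047706127167), (0.03714192658662796, 0.12093299627304077), 2.5636186599731445)
[ 394  184  149   71 5641] [0.5475 0.2522 0.0264] ((0.5557156205177307, 0.2492547184228897), (0.03753126040101051, 0.1222987249493599), 82.68792724609375)
```

View pics/w4.png

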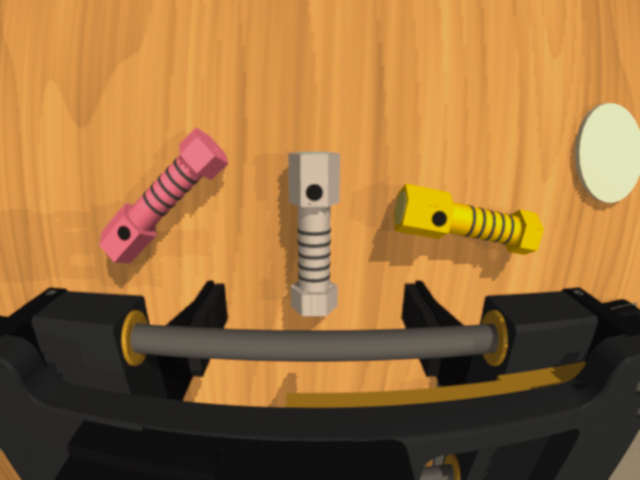

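Silver flashlight at column 314, with the head (315,178) pointing to +y. Pink and yellow are on either side, so I'll narrow the fingers to clear them.

```bash
python3 -c "
from h import *
go(.4332,.2256,.021,2.5)"
python3 -m creep '[[[3.5,0,2],[0,0,0]],[[3.5,0,2],[0,0,0]],[[3.5,0,2],[0,0,0]],[[3.5,0,2],[0,0,0]]]' 0.6
python3 -c "
from h import *
go(.4332,.2256,.021,2.5)"
```

```text
clock 8.02 shift [  2.8 117.6  -0. ] turn [-0.33 -0.17 -0.03] ee [0.4324 0.2283 0.3026] W 0.0868 F [ 0.6 -0.1  0.4] q [-0.09  0.35 -0.58  2.05  0.27  0.81 -0.79]
clock: 8.35
ee_pos: [0.4352, 0.2241, 0.3024]
eef_rot: [-0.508, 0.489, -0.491, 0.511]
wrist_force: [0.3, 0.9, -0.3]
grip_width: 0.0678
clock 8.35 shift [ -1.6 117.4  -2.6] turn [-0.31 -0.29 -0.02] ee [0.4352 0.2241 0.3024] W 0.0678 F [ 0.3  0.9 -0.3] q [-0.08  0.35 -0.58  2.05  0.27  0.81 -0.78]
```

```bash
python3 -m creep '[[[-1.5,40,-2],[0,0,0]],[[-1.5,80,-2],[0,0,0]],[[-1.5,105,-2],[0,0,0]],[[-1.5,117,-2],[0,0,0]],[[-1.5,117,-2],[0,0,0]],[[-1.5,117,-2],[0,0,0]]]' 0.6
python3 -m creep '[[[0,0,0],[0,0,0]],[[0,0,0],[0,0,0]],[[0,0,0],[0,0,0]],[[0,0,0],[0,0,0]],[[0,0,0],[0,0,0]],[[0,0,0],[0,0,0]],[[0,0,0],[0,0,0]],[[0,0,0],[0,0,0]]]' 0
python3 -c "
from h import *
go(*hol(0,-.017),.15,11.1)"
```

```text
clock: 8.85
ee_pos: [0.4342, 0.2258, 0.1854]
eef_rot: [-0.508, 0.489, -0.491, 0.511]
wrist_force: [0.3, -0.3, 0.3]
grip_width: 0.0524
clock: 9.52
ee_pos: [0.434, 0.2258, 0.1856]
eef_rot: [-0.508, 0.489, -0.491, 0.511]
wrist_force: [-0.4, 0.1, 4.8]
grip_width: 0.0231
clock 9.52 shift [ 289.9 -127.6  174.7] turn [-0.29 -8.89  0.01] ee [0.434  0.2258 0.1856] W 0.0231 F [-0.4  0.1  4.8] q [-0.19  0.54 -0.46  2.13  0.44  0.57 -0.94]
```

```bash
python3 -m creep '[[[0,-20,0],[0,0,0]],[[0,-55,0],[0,0,0]],[[0,-90,0],[0,0,0]],[[15,-125,10],[0,-2,0]],[[48,-128,28],[0,-4,0]],[[82,-128,48],[0,-6,0]],[[116,-128,68],[0,-8,0]],[[150,-128,88],[0,-8.9,0]],[[184,-128,108],[0,-8.9,0]],[[218,-128,130],[0,-8.9,0]],[[252,-128,152],[0,-8.9,0]],[[280,-128,169],[0,-8.9,0]],[[290,-128,175],[0,-8.9,0]],[[290,-128,175],[0,-8.9,0]],[[290,-128,175],[0,-8.9,0]],[[290,-128,175],[0,-8.9,0]]]'
python3 - <<'E'
from h import *
go(*hol(0,-.017),.033,11.1)
d=snap('wrist','w5')
E
```

```text
clock: 10.85
ee_pos: [0.6186, -0.0553, 0.3141]
eef_rot: [-0.545, 0.448, -0.449, 0.548]
wrist_force: [-0.6, -0.5, -1.1]
grip_width: 0.0231
clock 10.85 shift [  2.  117.1  -0.4] turn [-0.24  0.16 -0.05] ee [ 0.6186 -0.0553  0.3141] W 0.0231 F [-0.6 -0.5 -1.1] q [ 0.39  0.52 -0.51  1.74  0.3   0.96 -0.04]
```

View pics/w5.png

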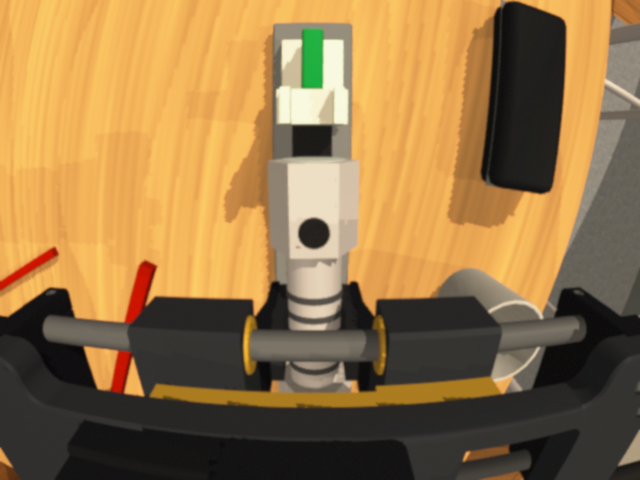

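Flashlight held straight and level, at column 313 and roughly over the bed centre line. Lowering.

```bash
python3 -m creep '[[[-4,35,-1],[0,0,0]],[[-4,70,-1],[0,0,0]],[[-4,95,-1],[0,0,0]],[[-4,106,-1],[0,0,0]],[[-4,112,-1],[0,0,0]],[[-4,116,-1],[0,0,0]],[[-4,116,-1],[0,0,0]],[[-4,116,-1],[0,0,0]]]'
python3 -c "
from h import *
go(*hol(0,-.011),.0335,11.1)"
```

```text
clock: 11.57
ee_pos: [0.618, -0.0508, 0.1998]
eef_rot: [-0.545, 0.447, -0.45, 0.549]
wrist_force: [0.3, 0.1, -1.6]
grip_width: 0.0232
clock 11.57 shift [ 0.5  2.3 -0.2] turn [-0.4   0.22 -0.01] ee [ 0.618  -0.0508  0.1998] W 0.0232 F [ 0.3  0.1 -1.6] q [ 0.34  0.66 -0.45  1.81  0.4   0.75 -0.13]
```

```bash
python3 -m creep '[[[0,1.5,0],[0,0,0]],[[0,2,0],[0,0,0]],[[0,2,0],[0,0,0]]]'
python3 -m creep '[[[0,0,0],[0,0,0]],[[0,0,0],[0,0,0]],[[0,0,0],[0,0,0]],[[0,0,0],[0,0,0]],[[0,0,0],[0,0,0]],[[0,0,0],[0,0,0]]]' 0.6
python3 -m creep '[[[0,-30,0],[0,0,0]],[[0,-60,0],[0,0,0]],[[-30,-90,0],[0,0,0]],[[-60,-100,0],[0,0,0]],[[-60,-100,0],[0,0,0]],[[-60,-100,0],[0,0,0]]]'
python3 - <<'E'
from h import *
t=tab('w6')
d=load('w6'); P=cloud(d); Z=P[...,2]; c,s=np.cos(HA),np.sin(HA); q=P[...,:2]-HO; X=c*q[...,0]+s*q[...,1]; Y=-s*q[...,0]+c*q[...,1]
m=(d['depth']>0)&(abs(X)<.03)&(Y<.066)&(Y>-.085)&(Z>.02)&(Z<.055)
p=np.c_[X[m],Y[m]].astype(np.float32); print('light holder',m.sum(),cv2.minAreaRect(p),np.percentile(Z[m],98), Y[m].min(),Y[m].max())
go(*t,.046,11.1)
E
```

```text
clock: 11.82
ee_pos: [0.6183, -0.0508, 0.1986]
eef_rot: [-0.545, 0.446, -0.45, 0.549]
wrist_force: [0.9, -0.2, -1.2]
grip_width: 0.0233
clock: 12.32
ee_pos: [0.6183, -0.0509, 0.1986]
eef_rot: [-0.545, 0.446, -0.45, 0.549]
wrist_force: [-0.9, -0.4, -0.2]
grip_width: 0.0503
clock: 12.82
ee_pos: [0.6055, 0.0105, 0.3]
eef_rot: [-0.545, 0.445, -0.45, 0.551]
wrist_force: [-0.8, -0.7, -0.6]
grip_width: 0.0522
tab 1420 [0.5937 0.0702] [0.013  0.0408] 11.58 holder xy -0.0003 0.1128
light holder 5026 ((0.00254986435174942, -0.013309963047504425), (0.03651142865419388, 0.1429428905248642), 0.7289764285087585) 0.04521090838938033 -0.08488783890927805 0.05819813339941308
clock 12.87 shift [-62.9  88.8  -0.1] turn [-0.5   0.3   0.05] ee [0.6055 0.0085 0.2989] W 0.0522 F [-0.6 -1.  -0.2] q [ 0.3   0.52 -0.52  1.79  0.32  0.91 -0.16]
```

View pics/w6.png

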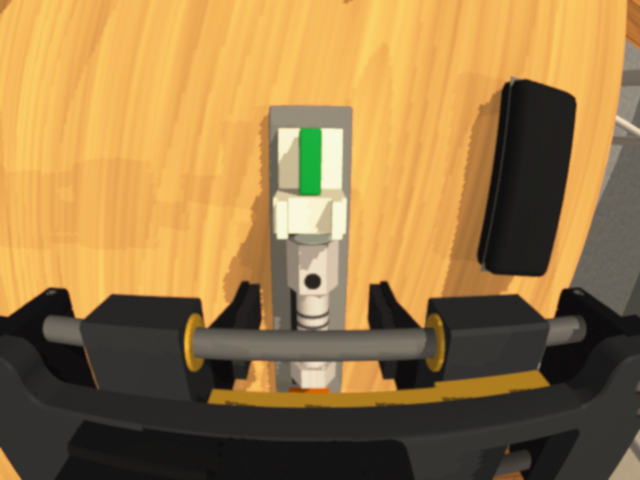

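The flashlight lies on the bed with its head at (312,265), about 2 mm off the centre line. Next I grip the tab and close it gently, with about 40 mm to go.

```bash
python3 -m creep '[[[-30,0,-0.5],[0,0,0]],[[-63,0,-0.5],[0,0,0]],[[-63,40,-0.5],[0,0,0]],[[-63,75,-0.5],[0,0,0]],[[-63,88,-0.5],[0,0,0]],[[-63,88,-0.5],[0,0,0]],[[-63,88,-0.5],[0,0,0]]]' 0.5
python3 -m creep '[[[0,0,0],[0,0,0]],[[0,0,0],[0,0,0]],[[0,0,0],[0,0,0]],[[0,0,0],[0,0,0]],[[0,0,0],[0,0,0]],[[0,0,0],[0,0,0]],[[0,0,0],[0,0,0]],[[0,0,0],[0,0,0]]]' 0
```

```text
clock: 13.45
ee_pos: [0.5936, 0.0691, 0.2102]
eef_rot: [-0.545, 0.446, -0.45, 0.549]
wrist_force: [0.3, 0.1, -0.0]
grip_width: 0.0435
clock: 14.12
ee_pos: [0.5929, 0.069, 0.2107]
eef_rot: [-0.546, 0.447, -0.45, 0.547]
wrist_force: [-3.7, -0.6, 5.9]
grip_width: 0.014
```

```bash
python3 -m creep '[[[3,0,0],[0,0,0]],[[6,0,0],[0,0,0]],[[9,0,0],[0,0,0]],[[11,0,0],[0,0,0]],[[13,0,0],[0,0,0]],[[15,0,0],[0,0,0]],[[17,0,0],[0,0,0]],[[19,0,0],[0,0,0]],[[21,0,0],[0,0,0]],[[23,0,0],[0,0,0]],[[25,0,0],[0,0,0]],[[27,0,0],[0,0,0]],[[29,0,0],[0,0,0]],[[31,0,0],[0,0,0]],[[31,0,0],[0,0,0]]]'
python3 -m creep '[[[1.5,0,0],[0,0,0]],[[3,0,0],[0,0,0]],[[4,0,0],[0,0,0]],[[4,0,0],[0,0,0]]]'
python3 -m creep '[[[1,0,0],[0,0,0]],[[2,0,0],[0,0,0]],[[2,0,0],[0,0,0]]]'
```

```text
clock: 15.37
ee_pos: [0.5983, 0.0411, 0.2108]
eef_rot: [-0.545, 0.448, -0.448, 0.549]
wrist_force: [-1.5, 5.1, 0.5]
grip_width: 0.0138
clock: 15.7
ee_pos: [0.5985, 0.0394, 0.2108]
eef_rot: [-0.545, 0.449, -0.447, 0.55]
wrist_force: [-1.1, 7.2, 0.7]
grip_width: 0.014
clock: 15.95
ee_pos: [0.5986, 0.0389, 0.2108]
eef_rot: [-0.544, 0.449, -0.446, 0.551]
wrist_force: [-0.8, 6.4, -0.3]
grip_width: 0.0137
```

```bash
python3 -m creep '[[[2,0,0],[0,0,0]],[[4,0,0],[0,0,0]],[[6,0,0],[0,0,0]],[[7,0,0],[0,0,0]],[[7,0,0],[0,0,0]],[[7,0,0],[0,0,0]]]'
python3 -m creep '[[[2,0,0],[0,0,0]],[[4,0,0],[0,0,0]],[[5,0,0],[0,0,0]],[[5,0,0],[0,0,0]],[[5,0,0],[0,0,0]]]'
python3 -c "
from h import *
tab('w7')"
```

```text
clock: 16.45
ee_pos: [0.5996, 0.0338, 0.2108]
eef_rot: [-0.544, 0.45, -0.445, 0.551]
wrist_force: [-2.0, 6.4, -0.1]
grip_width: 0.0137
clock: 16.87
ee_pos: [0.6002, 0.0307, 0.2108]
eef_rot: [-0.543, 0.45, -0.444, 0.552]
wrist_force: [-2.3, 8.2, 0.2]
grip_width: 0.0139
tab 2029 [0.5993 0.0436] [0.0151 0.0253] 9.6 holder xy -0.0 0.0857
```

```bash
python3 - <<'E'
from h import *
from rig import ctrl
def gp(p,q): return np.array(p)+R.from_quat(q).apply([0,.164,0])
s=ctrl.state(); a=gp([0.5929,0.069,0.2107],[-0.546,0.447,-0.45,0.547]); b=gp(s['ee_pos'],s['eef_rot'])
print(a,b,b-a,np.linalg.norm((b-a)[:2]),s['wrist_force']); print(R.from_quat(s['eef_rot']).as_matrix().round(3))
d=load('w7'); cv2.imwrite('pics/w7c.png',cv2.resize(d['color'][200:480,170:450,::-1],None,fx=2,fy=2))
E
```

```text
[0.59358511 0.06873783 0.04670164] [0.60044398 0.03327065 0.0468549 ] [ 0.00685887 -0.03546718  0.00015326] 0.03612429998861796 [-2.21307588  5.74953269 -0.14753537]
[[ 0.2    0.001  0.98 ]
 [-0.98   0.016  0.2  ]
 [-0.015 -1.     0.005]]
```

View pics/w7c.png

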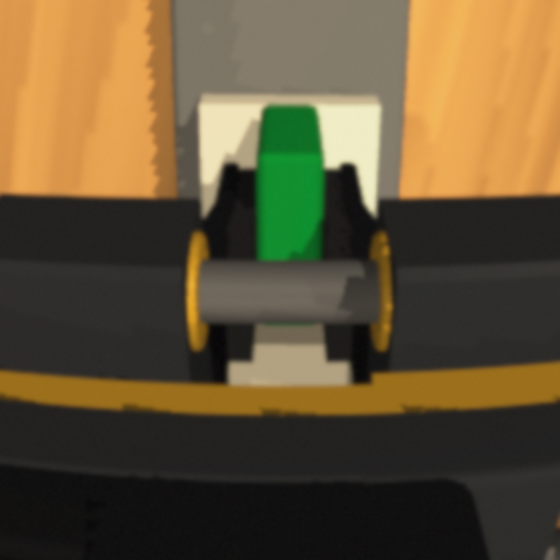

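```bash
python3 -m creep '[[[1.5,0,0],[0,0,-0.3]],[[3,0,0],[0,0,-0.6]],[[5,0,0],[0,0,-0.8]],[[5,0,0],[0,0,-0.8]],[[5,0,0],[0,0,-0.8]]]'
cat > gp.py <<'E'
from h import *
from rig import ctrl
s=ctrl.state(); g=lambda p,q: np.array(p)+R.from_quat(q).apply([0,.164,0])
a=g([0.5929,0.069,0.2107],[-0.546,0.447,-0.45,0.547]); b=g(s['ee_pos'],s['eef_rot'])
print(np.linalg.norm((b-a)[:2]),s['wrist_force'],R.from_quat(s['eef_rot']).as_matrix()[:,1].round(3))
E
python3 gp.py
```

```text
clock: 17.33
ee_pos: [0.6006, 0.0283, 0.2108]
eef_rot: [-0.545, 0.447, -0.447, 0.55]
wrist_force: [-2.3, 8.4, 0.6]
grip_width: 0.0139
0.04010380921764286 [-2.25895403  8.44923591  0.58464053] [ 0.004  0.006 -1.   ]
```

```bash
python3 -m creep '[[[1.5,0,0],[0,0,-0.3]],[[3,0,0],[0,0,-0.3]],[[3,0,0],[0,0,-0.3]],[[3,0,0],[0,0,-0.3]]]'
python3 gp.py
```

```text
clock: 17.67
ee_pos: [0.6007, 0.0281, 0.2108]
eef_rot: [-0.546, 0.447, -0.446, 0.551]
wrist_force: [-2.6, 7.8, 0.3]
grip_width: 0.0139
0.04040108550905964 [-2.59994877  7.77722916  0.28973936] [ 0.004  0.006 -1.   ]
```

```bash
python3 -m creep '[[[2,0,0],[0,0,-0.3]],[[4,0,0],[0,0,-0.3]],[[4.5,0,0],[0,0,-0.3]],[[4.5,0,0],[0,0,-0.3]]]'
python3 gp.py
python3 -m creep '[[[0,0,0],[0,0,0]],[[0,0,0],[0,0,0]],[[0,0,0],[0,0,0]],[[0,0,0],[0,0,0]],[[0,0,0],[0,0,0]]]' 0.6
python3 -m creep '[[[0,-30,0],[0,0,0]],[[0,-60,0],[0,0,0]],[[0,-90,0],[0,0,0]],[[40,-120,0],[0,0,0]],[[70,-130,0],[0,0,0]],[[70,-130,0],[0,0,0]],[[70,-130,0],[0,0,0]]]' 1
python3 -c "
from h import *
tab('w8'); go(.4537,-.2102,.14,-14)"
```

```text
clock: 18.0
ee_pos: [0.6008, 0.0269, 0.2108]
eef_rot: [-0.546, 0.447, -0.446, 0.551]
wrist_force: [-2.3, 9.7, -0.1]
grip_width: 0.0135
0.04150528148901124 [-2.28312534  9.65071156 -0.08658655] [ 0.004  0.006 -1.   ]
clock: 18.42
ee_pos: [0.6011, 0.026, 0.2109]
eef_rot: [-0.546, 0.447, -0.447, 0.551]
wrist_force: [-0.4, -0.6, 0.2]
grip_width: 0.0396
clock: 19.0
ee_pos: [0.6152, -0.0472, 0.3415]
eef_rot: [-0.544, 0.447, -0.45, 0.549]
wrist_force: [-0.4, 1.4, -0.6]
grip_width: 0.0834
tab 1027 [0.6018 0.0297] [0.0129 0.0407] 11.1 holder xy -0.0002 0.0715
clock 19.05 shift [ 130.2   35.1 -190.7] turn [-0.27 25.45 -0.29] ee [ 0.6146 -0.0449  0.3407] W 0.0848 F [-0.3  0.4 -0.7] q [ 0.4   0.49 -0.54  1.73  0.29  1.   -0.04]
```

Clamp force looks right: 9.7 N total minus about 6 N friction, and the jaw is at y≈39.5 mm, so the pad is in about 4.5 mm. On to the bar.

```bash
python3 -m creep '[[[20,0,-30],[0,5,0]],[[40,8,-60],[0,11,0]],[[65,18,-90],[0,16,0]],[[85,25,-120],[0,21,0]],[[105,35,-150],[0,25.4,0]],[[125,35,-185],[0,25.4,0]],[[132,35,-190],[0,25.4,0]],[[132,35,-190],[0,25.4,0]],[[132,35,-190],[0,25.4,0]]]' 1
cat > bar.py <<'E'
from h import *
d=snap('wrist','wb'); P=cloud(d); Z=P[...,2]; hsv=cv2.cvtColor(d['color'],cv2.COLOR_RGB2HSV); H,S=hsv[...,0],hsv[...,1]
m=(d['depth']>0)&(S>150)&((H<5)|(H>170))&(Z>.006)&(Z<.03)
n,l,st,c=cv2.connectedComponentsWithStats(m.astype(np.uint8))
for i in range(1,n):
    if st[i,4]>200:
        p=P[l==i]; r=cv2.minAreaRect(p[:,:2].astype(np.float32)); t=p[p[:,2]>.011]; e=np.linalg.svd(t[:,:2]-t[:,:2].mean(0),full_matrices=False)[2][0]
        print(st[i],t.mean(0).round(4),r,np.degrees(np.arctan2(e[1],e[0])),np.percentile(p[:,2],95))
go(.4557,-.213,.14,-14)
E
python3 bar.py
```

```text
clock: 19.8
ee_pos: [0.4551, -0.2109, 0.304]
eef_rot: [-0.433, 0.557, -0.556, 0.438]
wrist_force: [0.3, 0.5, 0.2]
grip_width: 0.0867
[ 307  105   16  225 3406] [ 0.4616 -0.1932  0.014 ] ((0.46004432439804077, -0.19996154308319092), (0.1782282441854477, 0.011391134932637215), 75.82091522216797) -104.1293866492674 0.015060193362473953
[  94  155   92  129 1408] [ 0.3212 -0.1591  0.0113] ((0.31470030546188354, -0.16310755908489227), (0.14317314326763153, 0.008359793573617935), 33.832244873046875) -145.34059227794447 0.010824480967316842
clock 19.85 shift [2.8 0.1 0.6] turn [-0.24  0.2  -0.41] ee [ 0.4558 -0.2102  0.3042] W 0.087 F [ 1.2  0.2 -0.3] q [ 0.7   0.34 -0.42  2.02  0.18  0.81 -0.07]
```

View pics/wb.png

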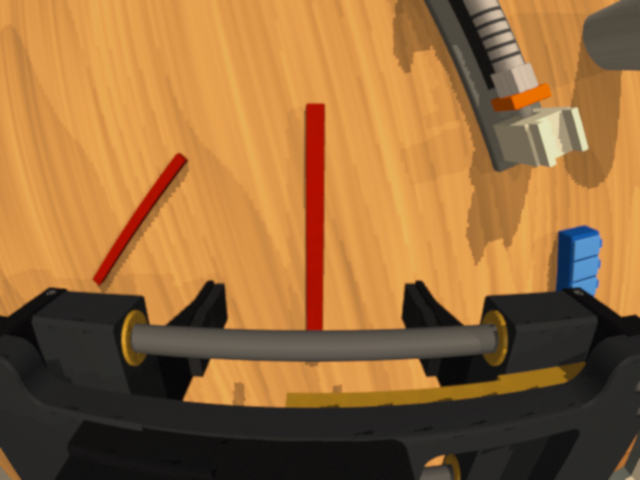

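Long bar at column 315, far end at (315,103). The clamped flashlight and pad are visible at top right. Descending on the bar.

```bash
python3 -c "
from h import *
go(.4562,-.2145,.0205,-14.1)"
python3 -m creep '[[[4,40,0.5],[0,0,0]],[[4,80,0.5],[0,0,0]],[[4,105,0.5],[0,0,0]],[[4,119,0.5],[0,0,0]],[[4,119,0.5],[0,0,0]],[[4,119,0.5],[0,0,0]]]' 0.5
python3 -m creep '[[[0,0,0],[0,0,0]],[[0,0,0],[0,0,0]],[[0,0,0],[0,0,0]],[[0,0,0],[0,0,0]],[[0,0,0],[0,0,0]],[[0,0,0],[0,0,0]],[[0,0,0],[0,0,0]],[[0,0,0],[0,0,0]],[[0,0,0],[0,0,0]],[[0,0,0],[0,0,0]]]' 0
python3 -c "
from h import *
go(*hol(0,-.044),.17,11.1)"
```

```text
clock 19.85 shift [  4.9 119.6   0.9] turn [-0.23  0.3  -0.41] ee [ 0.4558 -0.2102  0.3042] W 0.087 F [ 1.2  0.2 -0.3] q [ 0.7   0.34 -0.42  2.02  0.18  0.81 -0.07]
clock: 20.35
ee_pos: [0.4579, -0.2111, 0.1846]
eef_rot: [-0.434, 0.556, -0.555, 0.441]
wrist_force: [-0.5, -0.0, 0.1]
grip_width: 0.055
clock: 21.18
ee_pos: [0.4577, -0.2112, 0.1847]
eef_rot: [-0.434, 0.556, -0.555, 0.441]
wrist_force: [-1.6, 0.1, 2.6]
grip_width: 0.0138
clock 21.18 shift [-164.3 -147.4  132.7] turn [ -0.32 -24.65  -0.44] ee [ 0.4577 -0.2112  0.1847] W 0.0138 F [-1.6  0.1  2.6] q [ 0.62  0.53 -0.34  2.1   0.31  0.56 -0.18]
```

```bash
python3 -m creep '[[[0,-30,0],[0,0,0]],[[0,-65,0],[0,0,0]],[[0,-105,0],[0,0,0]],[[0,-145,0],[0,0,0]],[[-20,-147,16],[0,-5,0]],[[-45,-147,36],[0,-10,0]],[[-70,-147,56],[0,-15,0]],[[-95,-147,76],[0,-20,0]],[[-120,-147,97],[0,-24.6,0]],[[-150,-147,120],[0,-24.6,0]],[[-164,-147,133],[0,-24.6,0]],[[-164,-147,133],[0,-24.6,0]],[[-164,-147,133],[0,-24.6,0]],[[-164,-147,133],[0,-24.6,0]]]'
python3 - <<'E'
from h import *
go(*hol(0,-.044),.0805,11.1)
d=snap('wrist','w9')
E
```

```text
clock: 22.35
ee_pos: [0.6239, -0.0849, 0.3329]
eef_rot: [-0.543, 0.45, -0.449, 0.548]
wrist_force: [0.2, -1.1, -1.2]
grip_width: 0.0139
clock 22.35 shift [-0.6 88.4  0.1] turn [-0.3  -0.09 -0.34] ee [ 0.6239 -0.0849  0.3329] W 0.0139 F [ 0.2 -1.1 -1.2] q [ 0.45  0.52 -0.53  1.7   0.3   1.    0.01]
```

View pics/w9.png

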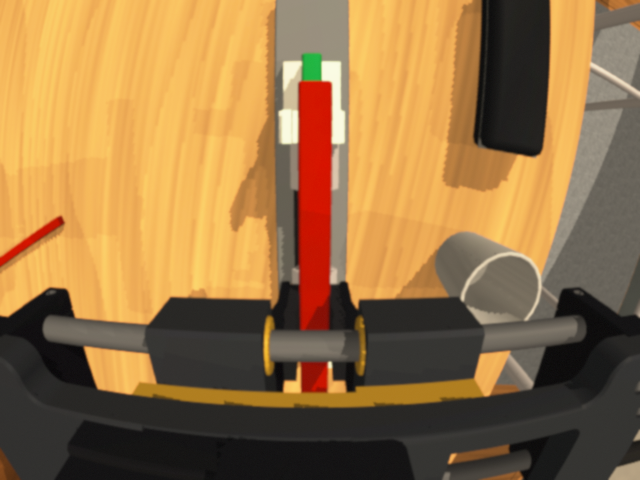

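Bar at column 315, jaw notch centre at about 312.5, so I shift 1.5 mm left. The notch has 6 mm clearance per side. Lowering.

```bash
python3 -m creep '[[[-0.5,30,-1.5],[0,0,0]],[[-0.5,55,-1.5],[0,0,0]],[[-0.5,70,-1.5],[0,0,0]],[[-0.5,80,-1.5],[0,0,0]],[[-0.5,85,-1.5],[0,0,0]],[[-0.5,87,-1.5],[0,0,0]],[[-0.5,87,-1.5],[0,0,0]],[[-0.5,87,-1.5],[0,0,0]]]'
python3 -c "
from h import *
go(*hol(0,-.044),.0805,11.1)"
```

```text
clock: 23.07
ee_pos: [0.6229, -0.0846, 0.2472]
eef_rot: [-0.542, 0.45, -0.45, 0.548]
wrist_force: [0.1, 0.5, -1.0]
grip_width: 0.0136
clock 23.07 shift [-0.7  2.7  1.5] turn [-0.41 -0.15 -0.28] ee [ 0.6229 -0.0846  0.2472] W 0.0136 F [ 0.1  0.5 -1. ] q [ 0.42  0.61 -0.49  1.77  0.36  0.85 -0.05]
```

```bash
python3 -m creep '[[[0,1,0],[0,0,0]],[[0,2,0],[0,0,0]],[[0,2.5,0],[0,0,0]],[[0,2.5,0],[0,0,0]]]'
python3 -m creep '[[[0,0,0],[0,0,0]],[[0,0,0],[0,0,0]],[[0,0,0],[0,0,0]],[[0,0,0],[0,0,0]],[[0,0,0],[0,0,0]]]' 0.5
python3 -m creep '[[[0,-30,0],[0,0,0]],[[0,-60,0],[0,0,0]],[[0,-100,0],[0,0,0]],[[-20,-120,-40],[0,0,0]],[[-40,-120,-80],[0,0,0]],[[-40,-120,-120],[0,0,0]],[[-40,-120,-160],[0,0,0]],[[-40,-120,-190],[0,0,0]],[[-40,-120,-190],[0,0,0]],[[-40,-120,-190],[0,0,0]]]'
python3 - <<'E'
from h import *
t=snap('top','topf'); s=snap('side','sidef')
im=np.zeros((600,800,3),np.uint8)
im[:300,:]=cv2.resize(t['color'][170:245,240:440],(800,300),interpolation=cv2.INTER_CUBIC)
im[300:,:450]=cv2.resize(s['color'][150:290,240:450],(450,300),interpolation=cv2.INTER_CUBIC)
cv2.imwrite('pics/final.png',im[...,::-1])
P=cloud(t);Z=P[...,2]; hsv=cv2.cvtColor(t['color'],cv2.COLOR_RGB2HSV);H,S=hsv[...,0],hsv[...,1]
m=(t['depth']>0)&(S>150)&((H<4)|(H>172))&(Z>.05)&(Z<.1)
HO2=np.array([.6132,-.0374]); q=P[m][:,:2]-HO2; c,k=np.cos(HA),np.sin(HA); X=c*q[:,0]+k*q[:,1];Y=-k*q[:,0]+c*q[:,1]
print(m.sum(),cv2.minAreaRect(np.c_[X,Y].astype(np.float32)),'z by y',np.polyfit(Y,P[m][:,2],1),P[m][:,2].mean())
E
```

```text
clock: 23.4
ee_pos: [0.623, -0.0846, 0.2449]
eef_rot: [-0.542, 0.45, -0.45, 0.549]
wrist_force: [-0.1, 0.3, -1.1]
grip_width: 0.0137
clock: 23.82
ee_pos: [0.623, -0.0846, 0.245]
eef_rot: [-0.542, 0.45, -0.451, 0.549]
wrist_force: [-0.4, 0.7, -0.2]
grip_width: 0.0385
clock: 24.65
ee_pos: [0.4265, -0.0825, 0.364]
eef_rot: [-0.542, 0.45, -0.451, 0.548]
wrist_force: [0.6, 0.3, -0.5]
grip_width: 0.0432
585 ((0.23172497749328613, -0.015060842037200928), (0.5993403792381287, 0.4924253523349762), 79.06245422363281) z by y [-0.00613873  0.07349232] 0.07379220432652206
```

View pics/final.png

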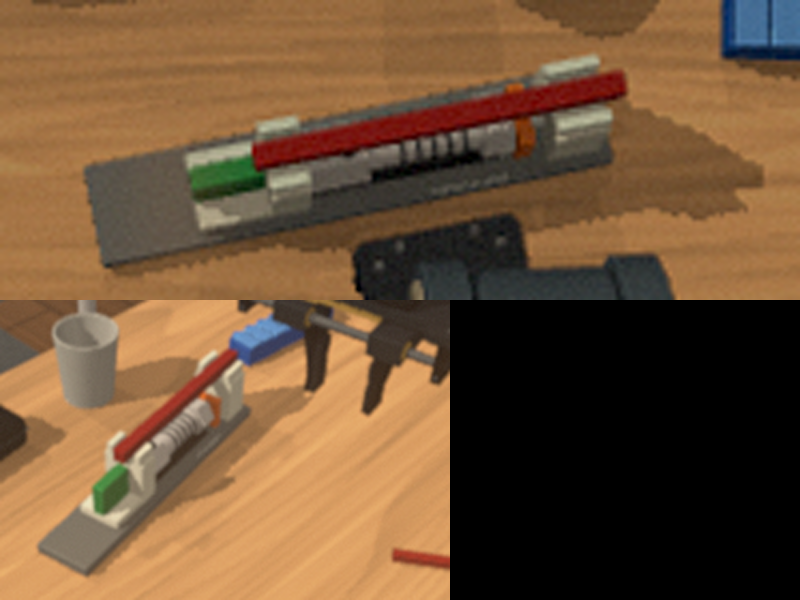

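The bar sits between the cheeks at both ends, and its top is at z≈74 mm as expected. One last numeric check of bar tilt and pad travel, with outliers removed.

```bash
python3 - <<'E'
from h import *
HO2=np.array([.6132,-.0374]); c,k=np.cos(HA),np.sin(HA)
def fr(t):
    d=load(t);P=cloud(d);q=P[...,:2]-HO2; hsv=cv2.cvtColor(d['color'],cv2.COLOR_RGB2HSV)
    return d,c*q[...,0]+k*q[...,1],-k*q[...,0]+c*q[...,1],P[...,2],hsv[...,0],hsv[...,1]
for t in('top0','topf'):
    d,X,Y,Z,H,S=fr(t); on=(d['depth']>0)&(abs(X)<.03)&(abs(Y)<.17)
    m=on&(H>5)&(H<14)&(S>150)&(Z>.042)&(Z<.054)&(X<-.006); print(t,'pad y',m.sum(),Y[m].mean(),np.median(Y[m]))
    m=on&(H>45)&(H<80)&(S>100)&(Z>.05)&(Z<.058)&(Y>0); print('  tab y',Y[m].mean())
m=on&(S>150)&((H<4)|(H>172))&(Z>.068)&(Z<.08); p=np.polyfit(Y[m],X[m],1),np.polyfit(Y[m],Z[m],1); print('bar',m.sum(),'y range',Y[m].min(),Y[m].max(),'x fit',p[0],'z fit',p[1])
m=on&(S<60)&(Z>.025)&(Z<.05)&(Y<.02)&(Y>-.08); print('light',m.sum(),np.percentile(Z[m],95))
for n,(u0,v0,u1,v1) in dict(organizer=(410,160,495,195),cup=(330,115,370,165),case=(225,125,310,170),coaster=(140,145,200,200)).items():
    print(n,np.abs(load('top0')['color'][v0:v1,u0:u1].astype(int)-load('topf')['color'][v0:v1,u0:u1]).mean().round(2))
E
```

```text
top0 pad y 24 -0.0915129381085118 -0.09140108623411528
  tab y 0.04842033408948658
topf pad y 26 -0.09711795282407634 -0.09756762719660082
  tab y 0.07285809452452273
bar 551 y range -0.15095139477576158 0.05525670859115122 x fit [ 5.94251766e-03 -6.93424790e-06] z fit [0.0026647  0.07379308]
light 259 0.04505537930452164
organizer 7.58
cup 6.97
case 6.44
coaster 9.45
```

```bash
python3 -c "
from rig import ctrl
print(ctrl.sign_off())"
```

```text
the job is handed in; nothing more can be done
None
```

I finished the job and handed it in at about 25 s on the robot's clock. No verdict was reported.

**What I did:** I slid the jaw open by its green tab to y ≈ 81 mm, laid the silver flashlight on the bed and released it. I then closed the jaw until it pressed the pad in, let go, and laid the long red bar in both notches. The first pinch on the tab missed because the fingers close slowly. The tab had not moved when I re-measured it, so I repeated the pinch.

**Last checks:**

| Check | Measured | Required |
|---|---|---|
| Pad pushed in | about 5.5–6 mm (top camera); 4.5 mm (wrist camera) | over 2 mm, about 5 mm intended |
| Last push on the jaw | 9.7 N, so about 3.6 N on the flashlight after friction | over 1 N, under 20 N |
| Bar middle along holder | y ≈ −48 mm | −80 to −10 mm |
| Bar off centre line | about 0 mm | within 12 mm |
| Bar angle to holder | 0.006 rad | below 0.12 rad |
| Bar tilt | 0.003 rad | within 0.036 rad |
| Bar top height | 74 mm, as expected when seated | – |

- **Cameras disagree slightly:** the two pad readings differ by about 1 mm, within the stated calibration error.
- **Contact not measured:** bar-to-jaw contact was judged only from the bar's height and the pictures.
- **Bystanders:** the pill organizer, cup, glasses case and coaster showed no visible shift. I checked this only by comparing pictures, where all four changed by a similar small amount that I took for image noise.
- **Arm:** it was clear of everything when I handed in.

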